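Put the radio's battery pack on charge in the snap-shut cupboard

ROBOT

A 6-joint arm with a two-finger parallel gripper is mounted at the origin on the work surface. World frame = base frame: x ahead of the robot, y to its left, z up, the work surface at z = 0. Lengths are in mm, angles in rad, forces in N, time in s.
With the tool pointing down it reaches from about 350 to 775 mm from the base axis. Payload 5.5 kg.
Tool frame: the origin (TCP) lies at the very end of the fingers, on their centre line; the grasp point (between the pads) lies 19 mm behind it; z points along the fingers, y is the direction in which the jaws open and shut (so a half turn about z gives the same grasp; the last joint's range is limited). The gripper opens to 85 mm and grips with 20 to 120 N. Pads are 22 mm wide; open, the fingers measure 114 mm over their backs; the gripper's body (76 mm by 85 mm) begins 54 mm behind the grasp point. The pads swing forward as they close: fully open they stand 13 mm farther back than shut.
Start: joints at [-1.399, 0.313, 0.046, 1.304, 0, 1.431], TCP at [176.39, -547.319, 231.323] pointing down, gripper open.
Joint ranges: [-2.76, 2.76], [-0.86, 1.69], [-1.03, 1.26], [-2.2, 2.34], [-1.47, 1.5], [-3.14, 3.14]. Speed limits (rad/s): [2.57, 2.57, 3.14, 3.14, 3.14, 3.14].

INTERFACE

Orientations are given as a unit quaternion [w, x, y, z].
In Python, from bench import ctrl gives the robot as it stands.
- The arm moves only by the shell command python3 -m creep 'ROWS' [FORCE]. ROWS is JSON, a list that holds one entry, the list of rows, each a list of 7 numbers: the shift along the tool's x, y, z in m, then the turn, a rotation vector about the tool's x, y, z in degrees, then the closure, from 0 (fully open) to 1 (shut). In form: [[[tx, ty, tz, ax, ay, az, jaw], ...]]. A call has 1 to 5 rows; each row shifts and turns the pose as measured when the row begins, along the tool's axes as they then stand; what a row does not reach is not made up. A row lasts 1/8 s, in which the tool goes at most 62.5 mm and 10.7 degrees, less where a joint would pass 70% of its speed; a pose out of reach is approached as far as the arm can. A call with a gripper value outside its range is refused whole. The fingers move at their own pace and stop on an object; FORCE is the grip in N (left out, the last holds). Time passes only in rows, so rows that do not move let the fingers close. It gives the time, the measured TCP pose, the force and the opening at its end, in the units of the state.
- ctrl.read_state(): the state, without advancing time (a new reading comes with each control period).
- ctrl.get_image(name): name is "side" or "top"; returns a dict with "color" (400x640x3 uint8, red, green, blue), "range_z" (400x640 float32, mm along the optical axis (not along the pixel's ray), 0 where there is no reading), "fx", "fy", "cx", "cy" (pixels), "D" ([k1, k2, p1, p2, k3] as OpenCV has them; the pictures are not rectified), "world_to_cam" (4x4, takes a point from world to camera coordinates). Camera axes: x right, y down, z forward; pixel columns grow to the right and rows downward; lengths in mm; the calibration is good to about 2 mm. A picture is of the moment at which its call begins.
- ctrl.hand_in(): hands the job in, once; it reports no verdict.
The state is a dict: "time_s": time; "q": joint angles; "joint_velocities": joint speeds; "tau": joint torques, N m; "tcp_pos": TCP position; "tcp_rot": TCP orientation; "ft_force": force on the tool from outside, world axes, zero at the start; "wrist_torque": the same for the moment, N m; "width": finger opening in mm.
Only numpy, scipy, OpenCV 4.12 (cv2) and the standard library are available. Lean on these libraries where they do the work, as an engineer would, in place of code of your own. Each camera call takes 0.05 s, during which the arm holds its last target. There are 200 camera calls.

TASK

Pull the little wooden charging cupboard's door open through its roller catch, and push the round battery pack, bore down, fully home on the upright charging spigot on the inside of the door. Let go of the pack, push the door until it snaps shut on the catch, and only then throw the power box's toggle fully over to on. Leave everything else on the desk where it is.

Things in the scene. Friction and masses are not known exactly. Their poses are not given: they have to be found in the camera images.
- cupboard: fixed plywood charging cupboard, 140 deep (x), 170 wide (y), 160 high; origin under the centre of the shell (door not counted). Its own -x points out of the front, which the door covers; it stands on the robot's left with its front roughly to the robot's right (world -y), so the hinge is at the end nearer the robot
- hinge_axis (a point): point on the door's vertical hinge line, 130 above the desk, at the cupboard's own (-70, +85). The door is a panel 168 wide, 14 thick, from 10 to 158 above the desk; its inner face lies in the plane of the hinge line and, shut, it runs from there along the cupboard's own -y
- door (a joint): door angle in rad: 0 shut, grows as the door swings outwards (clockwise from above), stop at 1.9. A sprung roller holds it shut: about 7 N at the handle pulls it off. On closing the roller is met at about 0.13 rad, resists with about 8 N and pushes back, and below about 0.05 rad it snaps the door in to 0. Elsewhere light friction (about 1 N) leaves the door where it is
- door_handle (a point): grip point on the axis of the handle: an upright round steel bar 12 thick, 95 to 155 above the desk, this point at 130; 49 out from the door's inner face (35 from its outer face), 140 from the hinge line along the door. 12 thick stubs lead from its ends straight back to the door. Axes are the door's: -x out of the outer face, +y to the hinge; door shut: parallel to the cupboard's
- spigot_foot (a point): centre of the foot of the upright brass charging spigot (16 thick, 36 high, top 6 tapered to 8), on a bracket's top 35 above the desk; 45 from the door's inner face, 75 from the hinge line along the door. The bracket stands 70 out and is 50 wide. Moves with the door, axes as the door's; when shut all this and the pack are inside the cupboard
- pack_mid (a point): centre (half-way up) of the loose battery pack: a black upright cylinder, 36 across and 100 high, about 0.15 kg, with a thin silver band 22 below its top. A bore 19.4 wide and 55 deep opens in its foot. It stands on the desk upright, bore down. Home on the spigot, this point is 50 above spigot_foot and the foot rests on the bracket
- power_box: fixed grey power box, 90 (x) x 70 (y) x 50 high; origin under its centre. Toggle in the middle of its top
- toggle (a joint): toggle angle in rad: 0 off, the lever leaning 0.5 rad towards the box's own -x; 1.0 fully on, leaning 0.5 rad towards its +x. Turns about a line 50 above the desk through the box's centre; about 1.5 N at the tip moves it and it stays where it is left
- toggle_tip (a point): centre of the 14 ball at the end of the silver lever, 48 from the pivot: 92 above the desk when off or on, 98 in the middle. The lever is 9 thick
- heat_sink: finned aluminium heat sink block, 70 x 60 x 38, lying fins up; origin under its centre. Leave alone
- dish: white ceramic dish, 100 across, 30 high; origin under its centre. Leave alone
- mug: white mug, 80 across, 90 high; origin under its centre. Leave alone
- screwdriver: screwdriver with a thick handle, lying flat; origin under its middle. Leave alone
- desk_mic: black hand microphone, 60 x 85 x 30, lying flat; origin under its centre. Leave alone
- adapter: small stepped brass adapter standing upright, 22 across, 36 high; origin under its centre. Leave alone
- pack: the same battery pack, origin under its centre

How it is judged:
By the outcome, as a careful person would: the job done as asked, in the order asked, and still so for the second after the job is handed in, with the robot touching nothing.
It also fails if it takes over 69 s, if anything falls off the work surface, if the arm or the gripper's body presses on something with over 40 N, if the wrist force passes 120 N, or if a joint passes its speed limit or range.

## Working session

There is one attempt and no reset: what is moved stays moved. The work goes in short steps, Python scripts to look and compute and a shell command to move; the robot and the scene stay as the last step left them, time stands still between calls to the robot, and variables do not carry over. Pictures are saved under pics/ and viewed, about 8 in all and at most 12, crops included, and the job is handed in when it is done.

```bash
mkdir -p pics; ls; cat > h.py <<'E'
import numpy as np, cv2
from bench import ctrl
from scipy.spatial.transform import Rotation as R
def grab(n,f):
    im=ctrl.get_image(n); cv2.imwrite('pics/'+f+'.png',im['color'][:,:,::-1]); np.savez('pics/'+f+'.npz',**{k:np.asarray(v) for k,v in im.items()}); return im
def load(f): return dict(np.load('pics/'+f+'.npz'))
def px2w(im,u,v,z=None):
    """world point: from depth (z None) or on height plane z"""
    K=np.array([[im['fx'],0,im['cx']],[0,im['fy'],im['cy']],[0,0,1.]],float)
    n=cv2.undistortPoints(np.array([[[u,v]]],float),K,np.array(im['D'],float))[0,0]
    T=np.linalg.inv(im['world_to_cam']); d=T[:3,:3]@[n[0],n[1],1]; c=T[:3,3]
    s=(z-c[2])/d[2] if z is not None else np.median(im['range_z'][int(v)-1:int(v)+2,int(u)-1:int(u)+2])
    return c+s*d
def cloud(im):
    K=np.array([[im['fx'],0,im['cx']],[0,im['fy'],im['cy']],[0,0,1.]],float)
    v,u=np.mgrid[:400,:640]; p=np.stack([u,v],-1).reshape(-1,1,2).astype(float)
    n=cv2.undistortPoints(p,K,np.array(im['D'],float))[:,0]; z=im['range_z'].reshape(-1,1)
    T=np.linalg.inv(im['world_to_cam']); return (np.hstack([n*z,z])@T[:3,:3].T+T[:3,3]).reshape(400,640,3)
def st():
    s=ctrl.read_state(); q=s['tcp_rot']; r=R.from_quat([q[1],q[2],q[3],q[0]])
    return s,np.array(s['tcp_pos']),r
def rel(target,zdir=None,ydir=None):
    """tool-frame shift (mm) to target TCP and rotvec (deg) to orientation"""
    s,p,r=st(); t=r.inv().apply(np.array(target)-p); a=None
    if zdir is not None:
        z=np.array(zdir,float);z/=np.linalg.norm(z);y=np.array(ydir,float);y-=z*(y@z);y/=np.linalg.norm(y)
        g=R.from_matrix(np.stack([np.cross(y,z),y,z],1)); a=(r.inv()*g).as_rotvec(degrees=True)
    return t.round(1),None if a is None else a.round(1)
E
python3 - <<'E'
from h import *
a=grab('top','t0');b=grab('side','s0')
for i in(a,b): T=np.linalg.inv(i['world_to_cam']);print(T[:3,3].round(),T[:3,2].round(2),i['fx'])
s,p,r=st();print(s['time_s'],p,r.as_matrix().round(2),s['width'])
E
```

```text
pics
[ 404.  -26. 1399.] [ 0.1  -0.02 -0.99] 419.4815699733817
[-28. 690. 628.] [ 0.54 -0.68 -0.49] 388.5499076482958
0.1 [ 176.30408551 -546.85034195  230.49674356] [[ 0.95  0.31 -0.  ]
 [ 0.31 -0.95  0.  ]
 [ 0.   -0.   -1.  ]] 85.31447111698559
```

View pics/t0.png

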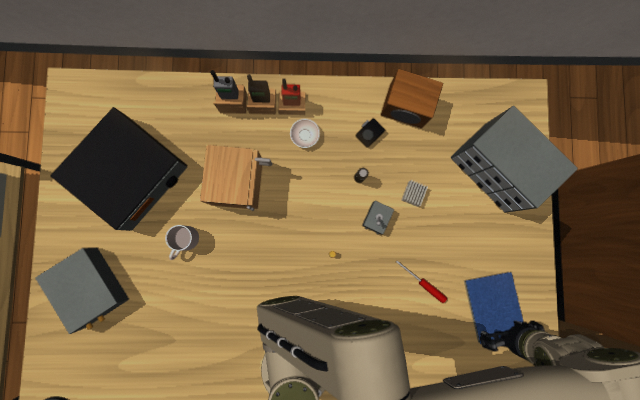

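View pics/s0.png

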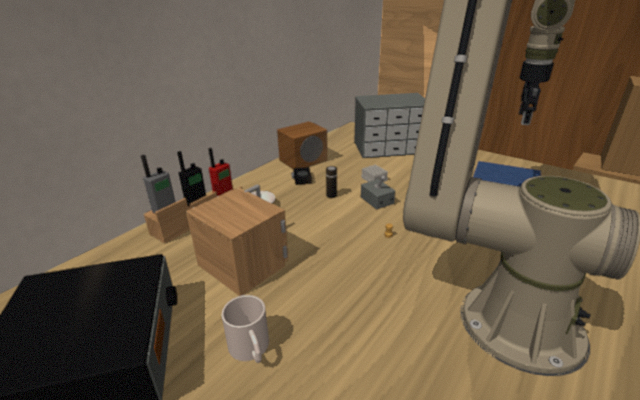

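The top view shows the cupboard at about (232,176) with its handle at (264,161). The pack is at (361,175), the power box at (379,217) and the adapter at (333,254). I'll enlarge these and take points from depth.

```bash
python3 - <<'E'
from h import *
a=load('t0');c=cv2.imread('pics/t0.png')[110:270,190:440]
cv2.imwrite('pics/t0c.png',cv2.resize(c,(800,512),interpolation=cv2.INTER_CUBIC))
P=cloud(a);
def sel(x0,x1,y0,y1,z0,z1):
    m=(P[...,2]>z0)&(P[...,2]<z1); m[:y0]=0;m[y1:]=0;m[:,:x0]=0;m[:,x1:]=0; return P[m],m
q,m=sel(195,262,135,215,150,168); print('cup top',len(q),q.mean(0).round(1)); r=cv2.minAreaRect(q[:,:2].astype(np.float32));print(r,cv2.boxPoints(r).round(1).tolist())
q,m=sel(258,276,145,175,120,165); print('handle',len(q),q.round(0).tolist())
q,m=sel(350,375,160,190,85,115); print('pack',len(q),q.mean(0).round(1),cv2.minEnclosingCircle(q[:,:2].astype(np.float32)))
q,m=sel(358,402,195,240,44,56); r=cv2.minAreaRect(q[:,:2].astype(np.float32));print('box',len(q),r,cv2.boxPoints(r).round(1).tolist())
q,m=sel(358,402,195,240,80,110); print('tip',len(q),q.round(0).tolist())
E
```

```text
cup top 2980 [594.5 205.8 159. ]
((594.6466064453125, 199.42254638671875), (168.3474578857422, 170.46156311035156), 85.67146301269531) [[503.29998779296875, 121.9000015258789], [673.2999877929688, 109.0999984741211], [686.0, 276.8999938964844], [516.0, 289.79998779296875]]
handle 63 [[671.0, 125.0, 132.0], [667.0, 124.0, 136.0], [665.0, 125.0, 131.0], [663.0, 125.0, 127.0], [660.0, 125.0, 126.0], [658.0, 126.0, 120.0], [647.0, 121.0, 157.0], [646.0, 118.0, 162.0], [648.0, 115.0, 157.0], [648.0, 113.0, 157.0], [647.0, 109.0, 160.0], [648.0, 106.0, 157.0], [648.0, 104.0, 154.0], [648.0, 101.0, 156.0], [644.0, 121.0, 160.0], [645.0, 119.0, 156.0], [643.0, 115.0, 164.0], [645.0, 112.0, 157.0], [644.0, 109.0, 162.0], [644.0, 106.0, 160.0], [645.0, 103.0, 157.0], [645.0, 100.0, 158.0], [644.0, 97.0, 160.0], [645.0, 95.0, 155.0], [645.0, 92.0, 157.0], [645.0, 89.0, 156.0], [640.0, 121.0, 162.0], [641.0, 118.0, 160.0], [641.0, 115.0, 157.0], [641.0, 112.0, 161.0], [641.0, 109.0, 159.0], [641.0, 106.0, 158.0], [641.0, 103.0, 162.0], [641.0, 100.0, 162.0], [641.0, 97.0, 163.0], [642.0, 94.0, 1
[... 646 characters left out ...]
.6243896484375, -199.02593994140625), 18.332576751708984)
box 543 ((482.0813903808594, -258.1575927734375), (70.1549072265625, 89.74324035644531), 65.27519226074219) [[426.70001220703125, -271.29998779296875], [508.20001220703125, -308.79998779296875], [537.5, -245.10000610351562], [456.0, -207.5]]
tip 17 [[471.0, -251.0, 86.0], [467.0, -247.0, 90.0], [467.0, -249.0, 96.0], [468.0, -254.0, 87.0], [464.0, -243.0, 95.0], [464.0, -246.0, 96.0], [464.0, -249.0, 99.0], [464.0, -252.0, 97.0], [461.0, -243.0, 94.0], [461.0, -246.0, 96.0], [461.0, -249.0, 99.0], [461.0, -253.0, 94.0], [458.0, -244.0, 92.0], [458.0, -246.0, 96.0], [458.0, -248.0, 103.0], [458.0, -252.0, 100.0], [455.0, -250.0, 91.0]]
```

View pics/t0c.png

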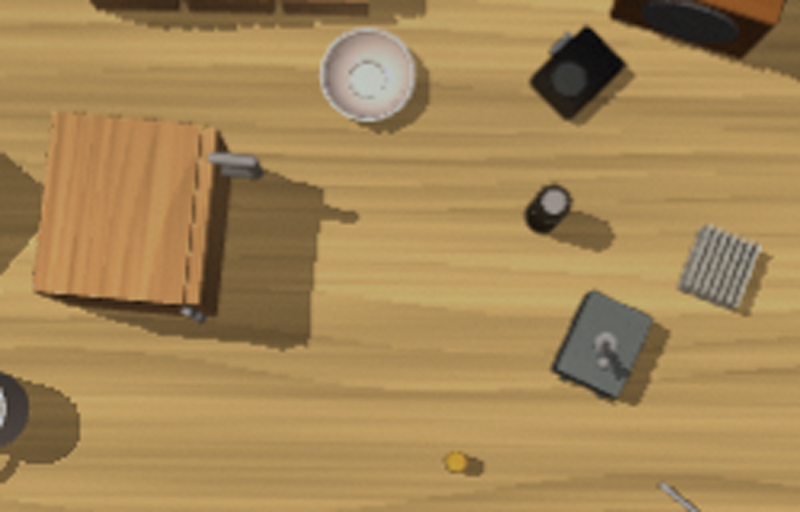

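```bash
cat >> h.py <<'E'
H=np.array([505.4,150.5]); PHI=-4.3
def door(th,along,inn,z):
    a=np.radians(PHI-th); d=np.array([np.cos(a),np.sin(a)]); n=np.array([-d[1],d[0]])
    return np.r_[H+along*d+inn*n,z]
def yaw():
    m=st()[2].as_matrix(); return np.degrees(np.arctan2(m[1,0],m[0,0]))
def plan(pts,n,jaw,p=None):
    """pts: list of (xyz,yaw) way poses; tool down; prints n rows each leg"""
    if p is None: p=(st()[1],yaw())
    out=[]
    for (g,yg),k in zip(pts,n):
        g=np.array(g,float)
        for i in range(k):
            c=p[0]+(g-p[0])*i/k; y=p[1]+(yg-p[1])*i/k; a=np.radians(y); d=(g-p[0])/k
            x=[np.cos(a),np.sin(a)]; t=[d[0]*x[0]+d[1]*x[1], d[0]*x[1]-d[1]*x[0], -d[2]]
            out.append([round(v/1000,3)+0 for v in t]+[0,0,round(-(yg-p[1])/k,1)+0,jaw])
        p=(g,yg)
    for i in range(0,len(out),5): print(out[i:i+5])
E
python3 - <<'E'
from h import *
print(door(0,140,-49,130),door(90,140,-49,130),door(90,75,45,35),yaw())
h=door(0,140,-49,230); plan([(h,265.7)],[25],0)
E
```

```text
[641.33196108  91.1409067  130.        ] [446.0409067   14.56803892 130.        ] [544.6499265   72.33707228  35.        ] 17.86417506151975
[[np.float64(0.026), np.float64(-0.019), np.float64(0.0), 0, 0, np.float64(-9.9), 0], [np.float64(0.028), np.float64(-0.014), np.float64(0.0), 0, 0, np.float64(-9.9), 0], [np.float64(0.03), np.float64(-0.009), np.float64(0.0), 0, 0, np.float64(-9.9), 0], [np.float64(0.031), np.float64(-0.003), np.float64(0.0), 0, 0, np.float64(-9.9), 0], [np.float64(0.032), np.float64(0.002), np.float64(0.0), 0, 0, np.float64(-9.9), 0]]
[[np.float64(0.031), np.float64(0.007), np.float64(0.0), 0, 0, np.float64(-9.9), 0], [np.float64(0.029), np.float64(0.013), np.float64(0.0), 0, 0, np.float64(-9.9), 0], [np.float64(0.026), np.float64(0.017), np.float64(0.0), 0, 0, np.float64(-9.9), 0], [np.float64(0.023), np.float64(0.022), np.float64(0.0), 0, 0, np.float64(-9.9), 0], [np.float64(0.019), np.float64(0.025), np.float64(0.0), 0, 0, np.float64(-9.9), 0]]
[[np.float64(0.014), np.float64(0.028), np.float64(0.0), 0, 0, np.float64(-9.9), 0], [np.float64(0.009), np.float6
[... 460 characters left out ...]
float64(-9.9), 0], [np.float64(-0.021), np.float64(0.023), np.float64(0.0), 0, 0, np.float64(-9.9), 0], [np.float64(-0.025), np.float64(0.019), np.float64(0.0), 0, 0, np.float64(-9.9), 0], [np.float64(-0.028), np.float64(0.015), np.float64(0.0), 0, 0, np.float64(-9.9), 0]]
[[np.float64(-0.03), np.float64(0.01), np.float64(0.0), 0, 0, np.float64(-9.9), 0], [np.float64(-0.031), np.float64(0.004), np.float64(0.0), 0, 0, np.float64(-9.9), 0], [np.float64(-0.032), np.float64(-0.001), np.float64(0.0), 0, 0, np.float64(-9.9), 0], [np.float64(-0.031), np.float64(-0.007), np.float64(0.0), 0, 0, np.float64(-9.9), 0], [np.float64(-0.029), np.float64(-0.012), np.float64(0.0), 0, 0, np.float64(-9.9), 0]]
```

```bash
sed -i 's/for i in range(0,len(out),5): print(out\[i:i+5\])/for i in range(0,len(out),5): print([[float(v) for v in r] for r in out[i:i+5]])/' h.py
python3 -m creep '[[[0.026,-0.019,0,0,0,-9.9,0],[0.028,-0.014,0,0,0,-9.9,0],[0.03,-0.009,0,0,0,-9.9,0],[0.031,-0.003,0,0,0,-9.9,0],[0.032,0.002,0,0,0,-9.9,0]]]'
python3 -m creep '[[[0.031,0.007,0,0,0,-9.9,0],[0.029,0.013,0,0,0,-9.9,0],[0.026,0.017,0,0,0,-9.9,0],[0.023,0.022,0,0,0,-9.9,0],[0.019,0.025,0,0,0,-9.9,0]]]'
python3 -m creep '[[[0.014,0.028,0,0,0,-9.9,0],[0.009,0.030,0,0,0,-9.9,0],[0.004,0.031,0,0,0,-9.9,0],[-0.002,0.032,0,0,0,-9.9,0],[-0.007,0.031,0,0,0,-9.9,0]]]'
python3 - <<'E'
from h import *
h=door(0,140,-49,230);y=yaw();print(y,st()[0]['q']); plan([(h,265.7)],[12],0,(st()[1],y%360))
E
```

```text
time_s: 0.72
tcp_pos: [268.7, -415.1, 227.6]
tcp_rot: [-0.003, 0.826, 0.564, 0.001]
ft_force: [0.5, -0.2, 0.9]
width: 85.3
time_s: 1.35
tcp_pos: [359.0, -278.6, 226.6]
tcp_rot: [-0.004, 0.501, 0.865, 0.003]
ft_force: [-0.1, 0.0, -1.1]
width: 85.2
time_s: 1.98
tcp_pos: [445.7, -140.5, 226.0]
tcp_rot: [-0.004, 0.078, 0.997, 0.006]
ft_force: [0.0, -0.8, -0.5]
width: 85.0
171.02933860160272 [-0.48221054  0.11565621 -0.21802907  1.24829     0.00751389 -0.32564117]
[[-0.013, 0.022, 0.0, 0.0, 0.0, -7.9, 0.0], [-0.016, 0.02, 0.0, 0.0, 0.0, -7.9, 0.0], [-0.018, 0.017, 0.0, 0.0, 0.0, -7.9, 0.0], [-0.021, 0.015, 0.0, 0.0, 0.0, -7.9, 0.0], [-0.022, 0.012, 0.0, 0.0, 0.0, -7.9, 0.0]]
[[-0.024, 0.008, 0.0, 0.0, 0.0, -7.9, 0.0], [-0.025, 0.005, 0.0, 0.0, 0.0, -7.9, 0.0], [-0.025, 0.002, 0.0, 0.0, 0.0, -7.9, 0.0], [-0.025, -0.002, 0.0, 0.0, 0.0, -7.9, 0.0], [-0.025, -0.005, 0.0, 0.0, 0.0, -7.9, 0.0]]
[[-0.024, -0.009, 0.0, 0.0, 0.0, -7.9, 0.0], [-0.022, -0.012, 0.0, 0.0, 0.0, -7.9, 0.0]]
```

Tracking is good.

```bash
python3 -m creep '[[[-0.013,0.022,0,0,0,-8,0],[-0.016,0.02,0,0,0,-8,0],[-0.018,0.018,0,0,0,-8,0],[-0.021,0.015,0,0,0,-8,0],[-0.022,0.012,0,0,0,-8,0]]]' >/dev/null
python3 -m creep '[[[-0.024,0.008,0,0,0,-8,0],[-0.025,0.005,0,0,0,-8,0],[-0.025,0.002,0,0,0,-8,0],[-0.025,-0.002,0,0,0,-8,0],[-0.025,-0.005,0,0,0,-8,0]]]' >/dev/null
python3 -m creep '[[[-0.024,-0.009,0,0,0,-8,0],[-0.022,-0.012,0,0,0,-8,0],[0,0,0,0,0,0,0]]]'
python3 - <<'E'
from h import *
h=door(0,140,-49,127);a=np.radians(265.7); print(yaw(),rel(h,[0,0,-1],[np.sin(a),-np.cos(a),0]))
b=grab('side','s1');cv2.imwrite('pics/s1c.png',cv2.resize(cv2.imread('pics/s1.png')[120:300,160:380],(733,600),interpolation=cv2.INTER_CUBIC))
E
```

```text
time_s: 3.6
tcp_pos: [634.0, 112.1, 219.8]
tcp_rot: [0.002, 0.71, -0.704, -0.012]
ft_force: [-0.2, -0.0, -0.9]
width: 85.5
-89.51151301947242 (array([22.3, -9. , 92.4]), array([1.1, 0.7, 4.8]))
```

View pics/s1c.png

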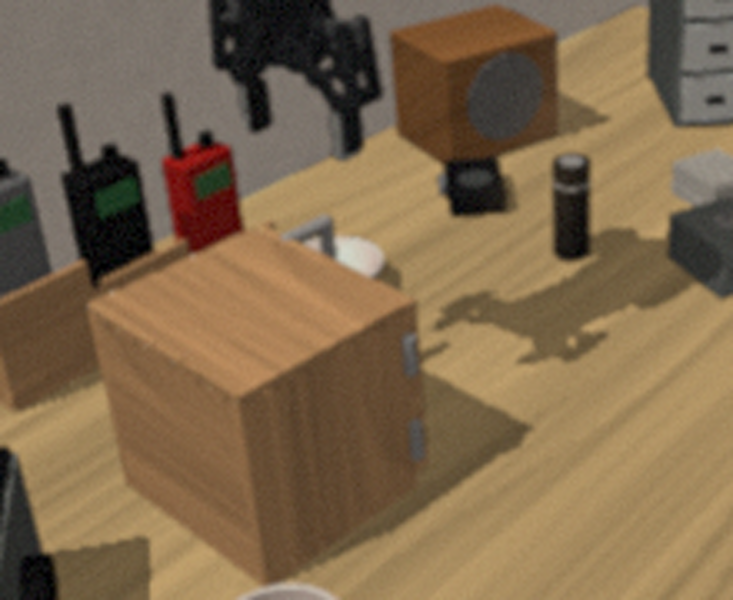

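The gripper hangs open above the handle, which is at crop (320,235). I'll correct the position, descend and grip.

```bash
python3 -m creep '[[[0.022,-0.009,0.01,1.1,0.7,4.8,0],[0,0,0.015,0,0,0,0],[0,0,0,0,0,0,0]]]' 30
python3 - <<'E'
from h import *
h=door(0,140,-49,127);a=np.radians(265.7); print(yaw(),rel(h,[0,0,-1],[np.sin(a),-np.cos(a),0]))
E
```

```text
time_s: 4.03
tcp_pos: [640.3, 87.9, 192.9]
tcp_rot: [-0.002, -0.677, 0.736, 0.001]
ft_force: [0.1, -0.3, 0.5]
width: 85.2
-94.76566930352246 (array([-3.4, -1. , 65.9]), array([ 0.2, -0. , -0.5]))
```

```bash
python3 -m creep '[[[-0.003,-0.001,0.025,0,0,0,0],[0,0,0.025,0,0,0,0],[0,0,0.015,0,0,0,0],[0,0,0,0,0,0,0.6],[0,0,0,0,0,0,1]]]' 30
python3 -m creep '[[[0,0,0,0,0,0,1],[0,0,0,0,0,0,1],[0,0,0,0,0,0,1]]]' 30
python3 - <<'E'
from h import *
h=door(0,140,-49,127);a=np.radians(265.7); print(yaw(),rel(h,[0,0,-1],[np.sin(a),-np.cos(a),0]))
E
```

```text
time_s: 4.65
tcp_pos: [641.0, 91.3, 129.1]
tcp_rot: [-0.001, -0.677, 0.736, 0.001]
ft_force: [0.3, 0.3, 0.5]
width: 51.7
time_s: 5.03
tcp_pos: [643.4, 91.2, 131.2]
tcp_rot: [0.001, -0.677, 0.736, -0.001]
ft_force: [3.5, 0.3, -5.9]
width: 11.0
-94.73164632865421 (array([0.2, 2.1, 4.2]), array([-0.2,  0. , -0.4]))
```

```bash
sed -i 's/505.4,150.5/507.0,150.5/' h.py
python3 -m creep '[[[0.0072,0.0028,0.002,0,0,3,1],[0.0072,0.0028,0,0,0,3,1],[0.0072,0.0028,0,0,0,3,1],[0.0144,0.0059,0,0,0,6,1],[0.0144,0.0059,0,0,0,6,1]]]'
cat >> h.py <<'E'
def where():
    s,p,r=st(); y=yaw(); v=p[:2]-H; rad=np.hypot(*v); th=PHI-np.degrees(np.arctan2(v[1],v[0]))-np.degrees(np.arctan2(49,140))
    print('pos theta',round(th,1),'yaw theta',round((-94.3-y)%360,1),'rad',round(rad,1),'(148.3)',p.round(1),np.round(s['ft_force'],1),round(s['width'],1),s['time_s'])
E
python3 -c "
from h import *
where()"
```

```text
time_s: 5.65
tcp_pos: [613.8, 46.8, 131.1]
tcp_rot: [0.003, -0.528, 0.849, -0.002]
ft_force: [0.9, -0.4, -0.5]
width: 10.7
pos theta 20.6 yaw theta 21.9 rad 148.9 (148.3) [613.8  46.8 131.1] [ 0.9 -0.4 -0.5] 10.7 5.65
```

```bash
python3 -m creep '[[[0.0167,0.007,0,0,0,7,1],[0.0167,0.007,0,0,0,7,1],[0.0167,0.007,0,0,0,7,1],[0.0167,0.007,0,0,0,7,1],[0.0167,0.007,0,0,0,7,1]]]'
python3 -c "
from h import *
where()"
python3 -m creep '[[[0.0167,0.007,0,0,0,7,1],[0.0167,0.007,0,0,0,7,1],[0.0167,0.007,0,0,0,7,1],[0.0144,0.0059,0,0,0,6,1],[0.0144,0.0059,0,0,0,6,1]]]'
python3 -c "
from h import *
where()"
```

```text
time_s: 6.28
tcp_pos: [531.8, 3.8, 131.1]
tcp_rot: [0.004, -0.238, 0.971, -0.002]
ft_force: [0.2, -0.2, 0.4]
width: 10.8
pos theta 56.8 yaw theta 58.1 rad 148.8 (148.3) [531.8   3.8 131.1] [ 0.2 -0.2  0.4] 10.8 6.275
time_s: 6.9
tcp_pos: [444.3, 15.9, 131.1]
tcp_rot: [0.003, 0.058, 0.998, -0.001]
ft_force: [2.1, 2.2, -2.6]
width: 11.4
pos theta 91.4 yaw theta 92.4 rad 148.4 (148.3) [444.3  15.9 131.1] [ 2.1  2.2 -2.6] 11.4 6.9
```

```bash
python3 -m creep '[[[0,0,0,0,0,0,0],[0,0,0,0,0,0,0],[0,0,0,0,0,0,0],[0,0,-0.04,0,0,0,0],[0,0,-0.05,0,0,0,0]]]'
python3 - <<'E'
from h import *
where()
plan([([617,-199,210],yaw())],[7],0)
E
```

```text
time_s: 7.52
tcp_pos: [442.4, 15.9, 220.6]
tcp_rot: [0.0, 0.055, 0.998, -0.001]
ft_force: [0.6, -0.8, -0.2]
width: 85.1
pos theta 92.1 yaw theta 92.0 rad 149.3 (148.3) [442.4  15.9 220.6] [ 0.6 -0.8 -0.2] 85.1 7.525
[[-0.028, -0.028, 0.002, 0.0, 0.0, 0.0, 0.0], [-0.028, -0.028, 0.002, 0.0, 0.0, 0.0, 0.0], [-0.028, -0.028, 0.002, 0.0, 0.0, 0.0, 0.0], [-0.028, -0.028, 0.002, 0.0, 0.0, 0.0, 0.0], [-0.028, -0.028, 0.002, 0.0, 0.0, 0.0, 0.0]]
[[-0.028, -0.028, 0.002, 0.0, 0.0, 0.0, 0.0], [-0.028, -0.028, 0.002, 0.0, 0.0, 0.0, 0.0]]
```

```bash
python3 -m creep '[[[-0.028,-0.028,0.002,0,0,0,0],[-0.028,-0.028,0.002,0,0,0,0],[-0.028,-0.028,0.002,0,0,0,0],[-0.028,-0.028,0.002,0,0,0,0],[-0.028,-0.028,0.002,0,0,0,0]]]' >/dev/null
python3 -m creep '[[[-0.028,-0.028,0.002,0,0,0,0],[-0.028,-0.028,0.002,0,0,0,0],[0,0,0,0,0,0,0]]]'
python3 - <<'E'
from h import *
print(rel([617,-199,66],[0,0,-1],[np.sin(np.radians(yaw())),-np.cos(np.radians(yaw())),0]))
a=grab('top','t2');b=grab('side','s2')
A=cv2.resize(cv2.imread('pics/t2.png')[130:250,230:350],(600,600),interpolation=cv2.INTER_CUBIC)
cv2.imwrite('pics/t2c.png',A)
P=cloud(a);m=np.zeros((400,640),bool);m[130:250,230:340]=1
m2=m&(P[...,2]>148)&(P[...,2]<170)&(P[...,1]<140); q=P[m2]; r=cv2.minAreaRect(q[:,:2].astype(np.float32)); print('door top',len(q),r,cv2.boxPoints(r).round(0).tolist())
m3=m&(P[...,2]>58)&(P[...,2]<80); print('spig?',[(int(u),int(v),*P[v,u].round(0)) for v,u in zip(*np.where(m3))][:60])
E
```

```text
time_s: 8.52
tcp_pos: [628.6, -210.0, 212.1]
tcp_rot: [0.006, 0.052, 0.999, -0.002]
ft_force: [-0.5, 0.9, -0.0]
width: 85.3
(array([ 14.4,  10.1, 145.9]), array([-0.1,  0.7, -0. ]))
door top 321 ((535.1854858398438, 100.31498718261719), (264.2740173339844, 113.41121673583984), 39.05024719238281) [[397.0, 61.0], [468.0, -27.0], [674.0, 140.0], [602.0, 228.0]]
spig? [(256, 155, np.float64(674.0), np.float64(139.0), np.float64(69.0)), (256, 156, np.float64(672.0), np.float64(139.0), np.float64(66.0)), (253, 157, np.float64(668.0), np.float64(148.0), np.float64(68.0)), (254, 157, np.float64(667.0), np.float64(144.0), np.float64(71.0)), (255, 157, np.float64(668.0), np.float64(142.0), np.float64(66.0)), (256, 157, np.float64(667.0), np.float64(138.0), np.float64(70.0)), (256, 158, np.float64(667.0), np.float64(140.0), np.float64(58.0)), (276, 195, np.float64(547.0), np.float64(72.0), np.float64(66.0)), (277, 195, np.float64(546.0), np.float64(68.0), np.float64(70.0)), (275, 196, np.float64(543.0), np.float64(74.0), np.float64(74.0)), (276, 196, np.float64(543.0), np.float64(72.0), np.floa
[... 1872 characters left out ...]
4(106.0), np.float64(58.0)), (266, 214, np.float64(485.0), np.float64(101.0), np.float64(73.0)), (272, 215, np.float64(483.0), np.float64(83.0), np.float64(67.0)), (273, 215, np.float64(482.0), np.float64(79.0), np.float64(73.0)), (278, 216, np.float64(480.0), np.float64(64.0), np.float64(63.0)), (279, 216, np.float64(480.0), np.float64(61.0), np.float64(67.0)), (285, 217, np.float64(477.0), np.float64(42.0), np.float64(64.0)), (286, 217, np.float64(477.0), np.float64(38.0), np.float64(71.0)), (303, 218, np.float64(474.0), np.float64(-15.0), np.float64(71.0)), (299, 219, np.float64(471.0), np.float64(-3.0), np.float64(63.0)), (300, 219, np.float64(471.0), np.float64(-6.0), np.float64(72.0))]
```

View pics/t2c.png

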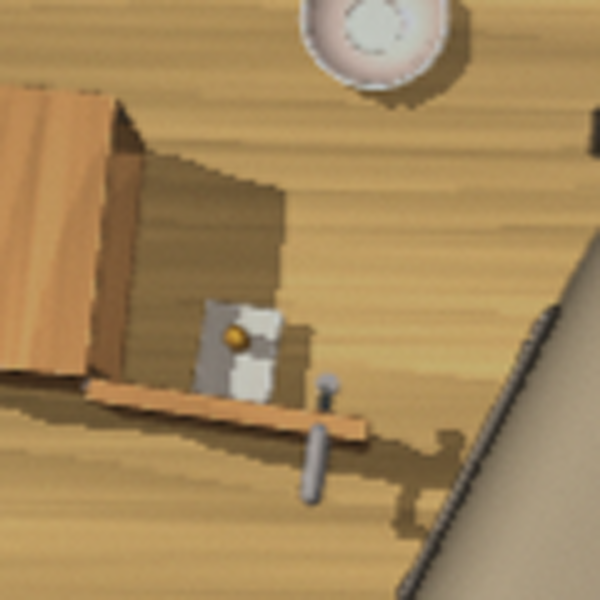

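The spigot tip is at crop (235,337), which is about px (277,197), next to the open door. Next I'll take the pack.

```bash
python3 -c "
from h import *
print(px2w(load('t2'),276.6,197,71),door(91.5,75,45,71),door(92.2,75,45,71))"
python3 -m creep '[[[0.014,0.010,0.036,0,0.7,0,0],[0,0,0.03,0,0,0,0],[0,0,0,0,0,0,0]]]'
python3 -c "
from h import *
print(rel([617,-199,66]))"
```

```text
[539.76763005  69.42991902  71.        ] [544.19040961  71.33641346  71.        ] [543.22049247  70.8879662   71.        ]
time_s: 9.0
tcp_pos: [613.4, -193.6, 147.3]
tcp_rot: [0.0, 0.049, 0.999, -0.001]
ft_force: [0.2, 0.5, -0.5]
width: 85.2
(array([-4. , -4.9, 81.3]), None)
```

```bash
python3 -m creep '[[[-0.004,-0.005,0.026,0,0,0,0],[0,0,0.03,0,0,0,0],[0,0,0.025,0,0,0,0],[0,0,0,0,0,0,0.4],[0,0,0,0,0,0,1]]]' 35
python3 -m creep '[[[0,0,0,0,0,0,1],[0,0,0,0,0,0,1],[0,0,0,0,0,0,1]]]' 35
python3 - <<'E'
from h import *
where()
E
```

```text
time_s: 9.62
tcp_pos: [620.9, -198.2, 75.4]
tcp_rot: [0.006, 0.047, 0.999, -0.003]
ft_force: [-0.2, 0.4, -0.2]
width: 51.5
time_s: 10.0
tcp_pos: [622.5, -198.7, 78.8]
tcp_rot: [0.008, 0.047, 0.999, -0.004]
ft_force: [-0.8, 0.4, -1.7]
width: 35.0
pos theta 48.1 yaw theta 91.1 rad 367.8 (148.3) [ 622.5 -198.7   78.8] [-0.8  0.4 -1.7] 35.0 10.0
```

The grip is too high and about 5 mm off along the pads, so I'll regrip lower and centred.

```bash
python3 -m creep '[[[0,0,0,0,0,0,0.3],[0,0,0,0,0,0,0.3],[0.004,0,0.008,0,-0.8,0,0.3],[0.001,0,0.006,0,0,0,0.3]]]' 35
python3 - <<'E'
from h import *
print(rel([617,-198.8,66],[0,0,-1],[np.sin(np.radians(yaw())),-np.cos(np.radians(yaw())),0]))
E
```

```text
time_s: 10.5
tcp_pos: [618.7, -198.8, 65.6]
tcp_rot: [0.016, 0.047, 0.999, -0.005]
ft_force: [-0.4, -0.4, -0.6]
width: 59.8
(array([ 1.7, -0.1, -0.4]), array([-0.4,  1.9, -0. ]))
```

```bash
python3 -m creep '[[[0.002,0,0.002,-0.4,1.9,0,0.3],[0,0,0,0,0,0,0.3]]]' 35
python3 - <<'E'
from h import *
print(rel([617,-198.8,66],[0,0,-1],[np.sin(np.radians(yaw())),-np.cos(np.radians(yaw())),0]))
E
python3 -m creep '[[[0,0,0,0,0,0,1],[0,0,0,0,0,0,1],[0,0,0,0,0,0,1]]]' 35
python3 - <<'E'
from h import *
print(rel([617,-198.8,66],[0,0,-1],[np.sin(np.radians(yaw())),-np.cos(np.radians(yaw())),0]))
s,p,r=st()
for y in (yaw(),): plan([([p[0],p[1],165],y),([562,70,165],y)],[3,7],1)
E
```

```text
time_s: 10.75
tcp_pos: [616.4, -198.6, 62.9]
tcp_rot: [-0.001, 0.047, 0.999, -0.0]
ft_force: [-0.7, 0.3, 0.7]
width: 59.9
(array([-0.6, -0.2, -3.1]), array([-0. , -0.1,  0. ]))
time_s: 11.12
tcp_pos: [616.6, -198.7, 62.9]
tcp_rot: [-0.001, 0.047, 0.999, -0.0]
ft_force: [0.3, -0.0, -1.4]
width: 35.2
(array([-0.4, -0.1, -3.1]), array([-0. , -0.1,  0. ]))
[[0.0, 0.0, -0.034, 0.0, 0.0, 0.0, 1.0], [0.0, 0.0, -0.034, 0.0, 0.0, 0.0, 1.0], [0.0, 0.0, -0.034, 0.0, 0.0, 0.0, 1.0], [0.011, 0.037, 0.0, 0.0, 0.0, 0.0, 1.0], [0.011, 0.037, 0.0, 0.0, 0.0, 0.0, 1.0]]
[[0.011, 0.037, 0.0, 0.0, 0.0, 0.0, 1.0], [0.011, 0.037, 0.0, 0.0, 0.0, 0.0, 1.0], [0.011, 0.037, 0.0, 0.0, 0.0, 0.0, 1.0], [0.011, 0.037, 0.0, 0.0, 0.0, 0.0, 1.0], [0.011, 0.037, 0.0, 0.0, 0.0, 0.0, 1.0]]
```

```bash
python3 -m creep '[[[0,0,-0.034,0,0,0,1],[0,0,-0.034,0,0,0,1],[0,0,-0.034,0,0,0,1],[0.011,0.037,0,0,0,0,1],[0.011,0.037,0,0,0,0,1]]]'
python3 -m creep '[[[0.011,0.037,0,0,0,0,1],[0.011,0.037,0,0,0,0,1],[0.011,0.037,0,0,0,0,1],[0.011,0.037,0,0,0,0,1],[0.011,0.037,0,0,0,0,1]]]'
python3 -m creep '[[[0,0,0,0,0,0,1],[0,0,0,0,0,0,1]]]'
python3 - <<'E'
from h import *
print(yaw(),rel([543,71,160],[0,0,-1],[np.sin(np.radians(yaw())),-np.cos(np.radians(yaw())),0]))
a=grab('side','s3')
cv2.imwrite('pics/s3c.png',cv2.resize(cv2.imread('pics/s3.png')[100:300,200:400],(600,600),interpolation=cv2.INTER_CUBIC))
E
```

```text
time_s: 11.75
tcp_pos: [600.9, -123.2, 166.3]
tcp_rot: [-0.001, 0.049, 0.999, 0.0]
ft_force: [0.2, -0.6, -2.2]
width: 35.3
time_s: 12.38
tcp_pos: [562.0, 72.3, 166.6]
tcp_rot: [-0.001, 0.05, 0.999, 0.001]
ft_force: [0.5, 1.5, -1.9]
width: 35.0
time_s: 12.62
tcp_pos: [560.8, 74.7, 166.5]
tcp_rot: [-0.001, 0.048, 0.999, 0.001]
ft_force: [0.3, -0.4, -1.1]
width: 35.4
174.5290128566564 (array([17.4, -5.4,  6.6]), array([ 0.1, -0.2, -0. ]))
```

View pics/s3c.png

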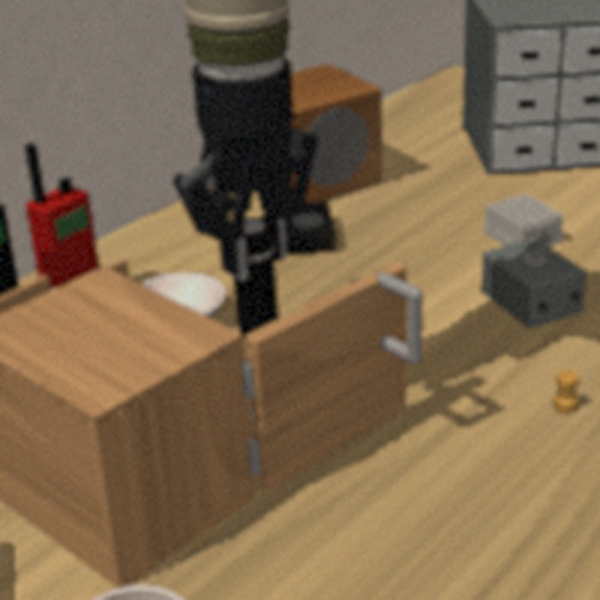

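```bash
python3 -m creep '[[[0.009,-0.003,0,0,0,0,1],[0.009,-0.003,0.006,0,0,0,1],[0,0,0,0,0,0,1]]]'
python3 - <<'E'
from h import *
print(yaw(),rel([541.5,70.3,140],[0,0,-1],[np.sin(np.radians(yaw())),-np.cos(np.radians(yaw())),0]))
E
```

```text
time_s: 13.05
tcp_pos: [540.9, 67.7, 159.7]
tcp_rot: [-0.002, 0.05, 0.999, 0.001]
ft_force: [-0.1, -0.1, -1.0]
width: 35.4
174.291054682371 (array([-0.4,  2.6, 19.7]), array([ 0.1, -0.2, -0. ]))
```

```bash
python3 -m creep '[[[0,0.0025,0.01,0,0,0,1],[0,0,0.008,0,0,0,1],[0,0,0.0,0,0,0,1]]]'
python3 -m creep '[[[0,0,0.006,0,0,0,1],[0,0,0.006,0,0,0,1]]]'
```

```text
time_s: 13.42
tcp_pos: [541.2, 69.9, 140.1]
tcp_rot: [-0.002, 0.05, 0.999, 0.001]
ft_force: [0.5, 0.2, -1.0]
width: 35.3
time_s: 13.68
tcp_pos: [541.7, 70.2, 127.9]
tcp_rot: [-0.002, 0.05, 0.999, 0.001]
ft_force: [-2.8, 1.4, 0.2]
width: 35.2
```

```bash
python3 - <<'E'
from h import *
a=grab('top','t4')
cv2.imwrite('pics/t4c.png',cv2.resize(cv2.imread('pics/t4.png')[150:250,230:330],(600,600),interpolation=cv2.INTER_CUBIC))
where()
E
```

```text
pos theta 43.4 yaw theta 91.4 rad 87.1 (148.3) [541.   70.3 127. ] [-0.8  0.8 -2. ] 35.3 13.725
```

The foot is 7 mm below the spigot tip with almost no force, so the bore has found the spigot. I'll carry on down.

```bash
python3 -m creep '[[[0,0,0.008,0,0,0,1],[0,0,0.008,0,0,0,1]]]'
python3 -m creep '[[[0,0,0.007,0,0,0,1],[0,0,0.004,0,0,0,1]]]'
python3 -m creep '[[[0,0,0.004,0,0,0,1]]]'
```

```text
time_s: 13.98
tcp_pos: [540.7, 70.6, 110.3]
tcp_rot: [-0.002, 0.05, 0.999, 0.001]
ft_force: [-1.1, -0.3, -0.7]
width: 35.4
time_s: 14.22
tcp_pos: [540.6, 70.4, 97.9]
tcp_rot: [-0.003, 0.05, 0.999, 0.001]
ft_force: [-1.1, 1.2, 3.8]
width: 35.2
time_s: 14.35
tcp_pos: [543.1, 70.5, 97.0]
tcp_rot: [0.0, 0.05, 0.999, 0.001]
ft_force: [-3.1, -0.6, 29.4]
width: 35.3
```

It seats at TCP z 97 with 29 N upward, against the expected 98. I'll release and lift clear.

```bash
python3 -m creep '[[[0,0,-0.001,0,0,0,0.35],[0,0,0,0,0,0,0.35],[0,0,0,0,0,0,0.35],[0,0,-0.03,0,0,0,0.35],[0,0,-0.05,0,0,0,0]]]'
python3 -m creep '[[[0,0,-0.05,0,0,0,0],[0.04,-0.04,0,0,0,0,0],[0.05,-0.04,0,0,0,0,0],[0,0,0,0,0,0,0]]]'
python3 - <<'E'
from h import *
where()
a=grab('top','t5'); P=cloud(a)
m=(P[...,2]>120)&(P[...,2]<145)&(P[...,0]>515)&(P[...,0]<575)&(P[...,1]>40)&(P[...,1]<100);q=P[m];print('pack',len(q),q.mean(0).round(1),np.median(q[:,2]))
A=cv2.resize(cv2.imread('pics/t5.png')[130:250,230:350],(600,600),interpolation=cv2.INTER_CUBIC);cv2.imwrite('pics/t5c.png',A)
E
```

```text
time_s: 14.98
tcp_pos: [541.0, 70.1, 175.9]
tcp_rot: [-0.003, 0.05, 0.999, 0.001]
ft_force: [1.0, 1.1, -0.1]
width: 71.6
time_s: 15.48
tcp_pos: [444.7, -2.6, 231.0]
tcp_rot: [0.001, 0.049, 0.999, 0.0]
ft_force: [0.8, -0.8, -0.3]
width: 85.6
pos theta 88.5 yaw theta 91.4 rad 165.3 (148.3) [444.7  -2.6 231. ] [ 0.8 -0.8 -0.3] 85.6 15.475
pack 3 [553.2  85.2 134.7] 134.98442285522765
```

View pics/t5c.png

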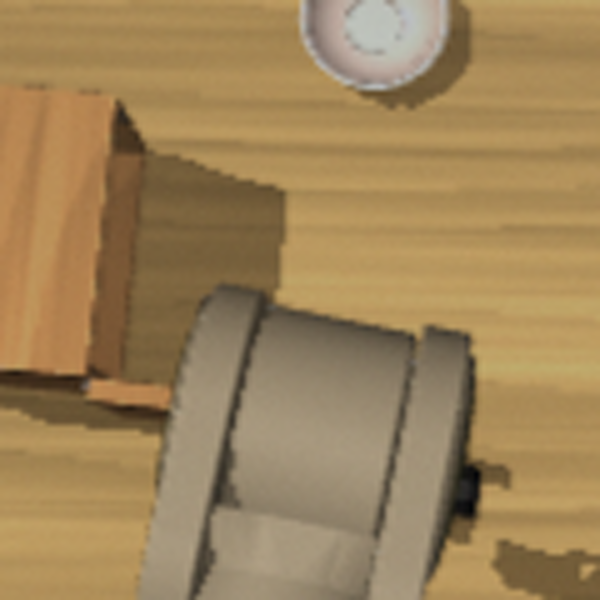

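The arm hides the pack, but its few visible pixels read z = 134.7, and the home top is at 135. Next is the handle again.

```bash
python3 - <<'E'
from h import *
print(rel([444,16,130],[0,0,-1],[np.sin(np.radians(yaw())),-np.cos(np.radians(yaw())),0]))
E
python3 -m creep '[[[-0.001,-0.017,0.01,0,0,0,0],[0,0,0,0,0,0,0]]]'
python3 - <<'E'
from h import *
print(rel([444,16,130],[0,0,-1],[np.sin(np.radians(yaw())),-np.cos(np.radians(yaw())),0]))
E
```

```text
(array([  5.2,  17.8, 101.3]), array([0.1, 0.3, 0. ]))
time_s: 15.78
tcp_pos: [448.1, -19.2, 221.2]
tcp_rot: [0.003, 0.049, 0.999, 0.001]
ft_force: [0.7, 0.3, 0.3]
width: 85.2
(array([ 8.1, 34.5, 91.2]), array([0.1, 0.4, 0. ]))
```

```bash
python3 -m creep '[[[0.006,0.034,0,0,0.4,0,0],[0,0,0.02,0,0,0,0]]]'
python3 - <<'E'
from h import *
print(rel([444,16,130],[0,0,-1],[np.sin(np.radians(yaw())),-np.cos(np.radians(yaw())),0]))
E
```

```text
time_s: 16.02
tcp_pos: [448.6, 16.8, 202.4]
tcp_rot: [0.002, 0.049, 0.999, 0.001]
ft_force: [-0.2, -1.2, 0.2]
width: 85.5
(array([ 4.7, -1.4, 72.3]), array([0.1, 0.2, 0. ]))
```

```bash
python3 -m creep '[[[0.004,-0.001,0.025,0,0,0,0],[0,0,0.025,0,0,0,0],[0,0,0.02,0,0,0,0],[0,0,0,0,0,0,0.5],[0,0,0,0,0,0,1]]]' 30
python3 -m creep '[[[0,0,0,0,0,0,1],[0,0,0,0,0,0,1],[0,0,0,0,0,0,1]]]' 30
python3 - <<'E'
from h import *
where()
E
```

```text
time_s: 16.65
tcp_pos: [448.6, 20.9, 130.6]
tcp_rot: [0.002, 0.046, 0.999, 0.002]
ft_force: [-0.2, -0.6, -0.2]
width: 51.7
time_s: 17.02
tcp_pos: [447.5, 15.2, 132.1]
tcp_rot: [0.001, 0.048, 0.999, -0.006]
ft_force: [2.8, 4.2, -7.6]
width: 10.8
pos theta 90.1 yaw theta 91.2 rad 147.8 (148.3) [447.5  15.2 132.1] [ 2.8  4.2 -7.6] 10.8 17.025
```

```bash
python3 -m creep '[[[-0.0074,-0.0024,0,0,0,-3,1],[-0.0149,-0.0044,0,0,0,-6,1],[-0.0149,-0.0044,0,0,0,-6,1],[-0.0149,-0.0044,0,0,0,-6,1],[-0.0149,-0.0044,0,0,0,-6,1]]]'
python3 -c "
from h import *
where()"
python3 -m creep '[[[-0.0149,-0.0044,0,0,0,-6,1],[-0.0149,-0.0044,0,0,0,-6,1],[-0.0149,-0.0044,0,0,0,-6,1],[-0.0149,-0.0044,0,0,0,-6,1],[-0.0149,-0.0044,0,0,0,-6,1]]]'
python3 -c "
from h import *
where()"
```

```text
time_s: 17.65
tcp_pos: [516.1, 2.8, 132.1]
tcp_rot: [-0.0, -0.192, 0.981, -0.003]
ft_force: [-0.1, 2.7, -2.1]
width: 11.3
pos theta 62.9 yaw theta 63.5 rad 147.9 (148.3) [516.1   2.8 132.1] [-0.1  2.7 -2.1] 11.3 17.65
time_s: 18.27
tcp_pos: [590.9, 28.5, 132.1]
tcp_rot: [-0.0, -0.447, 0.895, 0.0]
ft_force: [-1.9, 1.4, -1.9]
width: 10.9
pos theta 31.9 yaw theta 32.7 rad 148.0 (148.3) [590.9  28.5 132.1] [-1.9  1.4 -1.9] 10.9 18.275
```

```bash
python3 -m creep '[[[-0.0149,-0.0044,0,0,0,-6,1],[-0.0149,-0.0044,0,0,0,-6,1],[-0.0149,-0.0044,0,0,0,-6,1],[-0.0099,-0.003,0,0,0,-4,1]]]'
python3 -c "
from h import *
where()"
python3 -m creep '[[[-0.0099,-0.003,0,0,0,-4,1],[-0.0099,-0.003,0,0,0,-4,1],[-0.0074,-0.0024,0,0,0,-3,1]]]'
python3 -c "
from h import *
where()"
```

```text
time_s: 18.77
tcp_pos: [631.5, 70.6, 132.1]
tcp_rot: [-0.001, -0.614, 0.789, 0.002]
ft_force: [-1.2, -0.8, -2.0]
width: 11.2
pos theta 9.1 yaw theta 9.9 rad 147.9 (148.3) [631.5  70.6 132.1] [-1.2 -0.8 -2. ] 11.2 18.775
time_s: 19.15
tcp_pos: [643.6, 94.4, 132.1]
tcp_rot: [-0.003, -0.688, 0.725, 0.002]
ft_force: [-4.7, -11.7, -1.4]
width: 10.9
pos theta -1.3 yaw theta 358.7 rad 147.7 (148.3) [643.6  94.4 132.1] [ -4.7 -11.7  -1.4] 10.9 19.15
```

```bash
python3 -m creep '[[[-0.003,0,0,0,0,0,1],[0,0,0,0,0,0,1]]]'
python3 -m creep '[[[0,0,0,0,0,0,0],[0,0,0,0,0,0,0],[0,0,0,0,0,0,0],[0,0,-0.04,0,0,0,0],[0,0,-0.05,0,0,0,0]]]'
python3 -c "
from h import *
s,p,r=st();print(yaw(),s['q'][5],p)
u=np.array([.908,-.418]);c=np.array([482.1,-258.2]);pt=c-u*65
print(pt); plan([(np.r_[pt,190],yaw()+0)],[8],1)"
```

```text
time_s: 19.4
tcp_pos: [643.5, 93.9, 132.1]
tcp_rot: [-0.006, -0.687, 0.726, -0.0]
ft_force: [0.4, 3.7, -1.1]
width: 11.2
time_s: 20.02
tcp_pos: [642.2, 95.1, 220.3]
tcp_rot: [-0.009, -0.687, 0.726, 0.003]
ft_force: [1.0, 0.8, 0.7]
width: 85.4
-93.1326415849593 -1.488984668000643 [642.1949747   95.09978038 220.27658013]
[ 423.08 -231.03]
[[0.042, 0.025, 0.004, 0.0, 0.0, 0.0, 1.0], [0.042, 0.025, 0.004, 0.0, 0.0, 0.0, 1.0], [0.042, 0.025, 0.004, 0.0, 0.0, 0.0, 1.0], [0.042, 0.025, 0.004, 0.0, 0.0, 0.0, 1.0], [0.042, 0.025, 0.004, 0.0, 0.0, 0.0, 1.0]]
[[0.042, 0.025, 0.004, 0.0, 0.0, 0.0, 1.0], [0.042, 0.025, 0.004, 0.0, 0.0, 0.0, 1.0], [0.042, 0.025, 0.004, 0.0, 0.0, 0.0, 1.0]]
```

```bash
python3 -c "
from h import *
plan([([423,-231,190],-114.7)],[8],1)" 
python3 -m creep '[[[0.042,0.025,0.004,0,0,0,1],[0.042,0.025,0.004,0,0,0,1],[0.042,0.025,0.004,0,0,0,1],[0.042,0.025,0.004,0,0,0,1],[0.042,0.025,0.004,0,0,0,1]]]' >/dev/null
python3 -m creep '[[[0.042,0.025,0.004,0,0,0,1],[0.042,0.025,0.004,0,0,0,1],[0.03,0.02,0,0,0,7,1],[0,0,0,0,0,7,1],[0,0,0,0,0,7.6,1]]]'
python3 - <<'E'
from h import *
a=np.radians(-114.7);print(yaw(),rel([423,-231,74],[0,0,-1],[np.sin(a),-np.cos(a),0]))
t=grab('top','t6');grab('side','s6');P=cloud(t)
m=np.zeros((400,640),bool);m[135:215,195:262]=1;m&=(P[...,2]>150)&(P[...,2]<168)
r=cv2.minAreaRect(P[m][:,:2].astype(np.float32));print(r,cv2.boxPoints(r).round(1).tolist())
m=np.zeros((400,640),bool);m[145:175,258:276]=1;m&=(P[...,2]>150)&(P[...,2]<165);print('handle',P[m].min(0).round(1),P[m].mean(0).round(1))
A=cv2.imread('pics/t6.png')[120:240,190:410];B=cv2.imread('pics/s6.png')[140:260,190:410]
cv2.imwrite('pics/6.png',cv2.resize(np.vstack([A,B]),(550,600),interpolation=cv2.INTER_CUBIC))
E
```

```text
[[0.042, 0.025, 0.004, 0.0, 0.0, 2.7, 1.0], [0.043, 0.023, 0.004, 0.0, 0.0, 2.7, 1.0], [0.044, 0.021, 0.004, 0.0, 0.0, 2.7, 1.0], [0.045, 0.019, 0.004, 0.0, 0.0, 2.7, 1.0], [0.046, 0.017, 0.004, 0.0, 0.0, 2.7, 1.0]]
[[0.047, 0.015, 0.004, 0.0, 0.0, 2.7, 1.0], [0.048, 0.012, 0.004, 0.0, 0.0, 2.7, 1.0], [0.048, 0.01, 0.004, 0.0, 0.0, 2.7, 1.0]]
time_s: 21.28
tcp_pos: [430.1, -227.4, 204.5]
tcp_rot: [-0.001, -0.535, 0.845, -0.007]
ft_force: [-0.3, -0.2, 1.3]
width: -0.0
-115.28067593336044 (array([  5.2,   6.3, 130.5]), array([-0.6, -0.5, -0.6]))
((594.5477905273438, 199.37823486328125), (167.99136352539062, 170.19363403320312), 85.79898834228516) [[503.5, 121.80000305175781], [673.2999877929688, 109.4000015258789], [685.5999755859375, 276.8999938964844], [515.7999877929688, 289.3999938964844]]
handle [635.5  85.5 152.1] [641.7 103.5 158.5]
```

View pics/6.png

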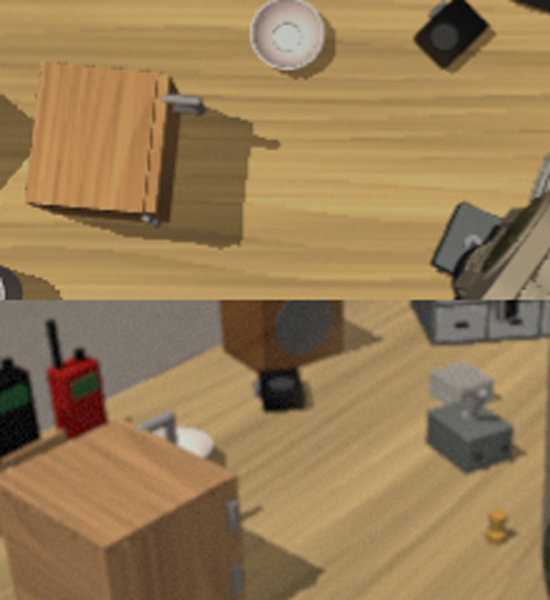

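The door is shut: its outline matches the first measurement to within 0.5 mm. Now I'll lower beside the toggle.

```bash
python3 -m creep '[[[0.005,0.006,0.035,-0.6,-0.5,0,1],[0,0,0.045,0,0,0,1],[0,0,0.035,0,0,0,1],[0,0,0,0,0,0,1]]]'
python3 - <<'E'
from h import *
a=np.radians(-114.7);print(yaw(),rel([423,-231,75],[0,0,-1],[np.sin(a),-np.cos(a),0]))
print('to end',rel([503,-268,75]))
E
```

```text
time_s: 21.88
tcp_pos: [425.1, -230.0, 88.8]
tcp_rot: [0.001, -0.543, 0.84, -0.002]
ft_force: [-0.7, -0.2, -0.3]
width: -0.4
-114.22303460656124 (array([ 1.8,  1.6, 13.8]), array([-0.3, -0. ,  0.5]))
to end (array([  2.7, -86.6,  14.2]), None)
```

```bash
python3 -m creep '[[[0.002,0,0.013,0,0,0,1],[0,-0.012,0,0,0,0,1],[0,-0.01,0,0,0,0,1],[0,-0.01,0,0,0,0,1]]]'
python3 -m creep '[[[0,-0.01,0,0,0,0,1],[0,-0.008,0,0,0,0,1]]]'
python3 -m creep '[[[0,-0.006,0,0,0,0,1]]]'
python3 - <<'E'
from h import *
s,p,r=st();u=np.array([.908,-.418]);d=p[:2]-[482.1,-258.2];print('along',d@u,'side',d@[.418,.908])
E
```

```text
time_s: 22.38
tcp_pos: [457.0, -246.9, 79.5]
tcp_rot: [0.002, -0.544, 0.839, -0.005]
ft_force: [-2.7, 0.6, 2.6]
width: -0.1
time_s: 22.62
tcp_pos: [475.5, -255.3, 80.4]
tcp_rot: [0.002, -0.544, 0.839, -0.006]
ft_force: [-2.0, 0.4, -1.2]
width: 0.4
time_s: 22.75
tcp_pos: [481.3, -257.8, 80.1]
tcp_rot: [0.002, -0.544, 0.839, -0.005]
ft_force: [-2.4, 1.1, -2.0]
width: 0.3
along -0.8775836589619624 side 0.03990558787211139
```

```bash
python3 -m creep '[[[0,-0.005,0,0,0,0,1]]]'
python3 -m creep '[[[0,-0.005,0,0,0,0,1]]]'
```

```text
time_s: 22.88
tcp_pos: [485.8, -259.7, 79.7]
tcp_rot: [0.002, -0.544, 0.839, -0.005]
ft_force: [-2.0, 0.0, -1.4]
width: 0.5
time_s: 23.0
tcp_pos: [487.6, -260.3, 79.0]
tcp_rot: [-0.0, -0.544, 0.839, -0.002]
ft_force: [-16.4, 4.7, 11.7]
width: 0.0
```

The force jumped to 17 N, so the lever is at its stop. One short push to make sure, then I'll back off, rise and look.

```bash
python3 -m creep '[[[0,-0.002,0,0,0,0,1],[0,0.03,0,0,0,0,1],[0,0.03,-0.02,0,0,0,1],[0,0,-0.06,0,0,0,1],[0,0.05,-0.06,0,0,0,1]]]'
python3 -m creep '[[[0.03,0.05,-0.03,0,0,0,1],[0.04,0.05,0,0,0,0,1],[0.05,0.04,0,0,0,0,1],[0.05,0.03,0,0,0,0,1],[0,0,0,0,0,0,1]]]'
python3 - <<'E'
from h import *
t=grab('top','t7');P=cloud(t);grab('side','s7');S=cloud(load('s7'))
for Q in(P,S):
    m=(Q[...,2]>80)&(Q[...,2]<110)&(abs(Q[...,0]-482)<45)&(abs(Q[...,1]+258)<40);q=Q[m];print(len(q),q.mean(0).round(1) if len(q) else '')
    if len(q): d=q.mean(0)[:2]-[482.1,-258.2]; print('tip along',d@[.908,-.418],'side',d@[.418,.908])
m=np.zeros((400,640),bool);m[135:215,195:262]=1;m&=(P[...,2]>150)&(P[...,2]<168)
print(cv2.minAreaRect(P[m][:,:2].astype(np.float32)))
A=cv2.imread('pics/t7.png')[110:270,190:410];B=cv2.imread('pics/s7.png')[140:260,190:410]
cv2.imwrite('pics/7.png',cv2.resize(np.vstack([A,B]),(471,600),interpolation=cv2.INTER_CUBIC))
where()
E
```

```text
time_s: 23.62
tcp_pos: [396.0, -219.0, 206.1]
tcp_rot: [-0.002, -0.544, 0.839, 0.003]
ft_force: [0.4, 0.1, 0.7]
width: -0.3
time_s: 24.25
tcp_pos: [173.6, -311.0, 244.5]
tcp_rot: [-0.003, -0.545, 0.839, -0.009]
ft_force: [0.1, 0.4, -0.8]
width: -0.2
20 [ 501.2 -265.7   93.9]
tip along 20.4584447776988 side 1.128073825134764
25 [ 500.6 -265.6   89.8]
tip along 19.89795897617102 side 1.025121371702998
((594.660888671875, 199.7130126953125), (168.15731811523438, 170.431396484375), 85.68803405761719)
pos theta 102.2 yaw theta 19.4 rad 566.1 (148.3) [ 176.  -308.8  244.2] [ 0.9 -0.   0.1] 0.0 24.35
```

View pics/7.png

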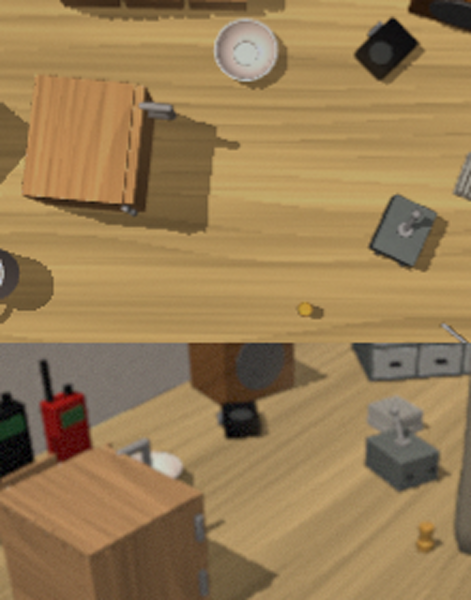

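The toggle now leans to +x and the door is still shut. One numeric check of the tip, off against on, and a check that nothing else moved.

```bash
python3 - <<'E'
from h import *
c=np.array([482.1,-258.2])
for f in('t0','t7','s0','s7'):
    Q=cloud(load(f));m=(Q[...,2]>86)&(Q[...,2]<112)&(abs(Q[...,0]-482)<45)&(abs(Q[...,1]+258)<40);q=Q[m];a=(q[:,:2]-c)@[.908,-.418];print(f,len(q),np.percentile(a,[0,25,50,75,100]).round(1),np.median(q[:,2]))
A=cv2.imread('pics/t0.png').astype(int);B=cv2.imread('pics/t7.png').astype(int)
d=(abs(A-B).max(2)>60).astype(np.uint8);n,l,s,ce=cv2.connectedComponentsWithStats(d)
print([(x.tolist()) for x in s[1:] if x[4]>6])
E
```

```text
t0 16 [-28.1 -25.7 -23.  -20.  -14.9] 95.71392213980221
t7 16 [16.1 19.2 21.5 24.7 29.2] 97.41284461152895
s0 19 [-29.9 -25.3 -24.3 -22.2 -17.1] 94.0020314808296
s7 18 [15.1 19.5 21.  23.6 28.5] 92.70237929026206
[[354, 168, 21, 15, 152], [369, 184, 9, 4, 16], [290, 296, 131, 42, 2338], [157, 304, 137, 96, 5653], [400, 312, 97, 88, 3635], [265, 315, 11, 12, 41], [453, 315, 12, 5, 29], [464, 321, 10, 7, 39], [482, 320, 79, 66, 2303], [266, 331, 4, 9, 18], [299, 332, 5, 11, 22], [277, 338, 7, 10, 28], [429, 338, 14, 5, 29], [319, 341, 81, 59, 1948], [305, 344, 11, 12, 38], [492, 347, 15, 8, 45], [292, 348, 3, 9, 10], [294, 349, 9, 10, 58], [619, 352, 21, 11, 178], [322, 362, 6, 9, 42], [610, 362, 30, 6, 44], [310, 367, 15, 18, 99], [562, 368, 61, 32, 1512], [500, 371, 23, 7, 60], [623, 379, 17, 21, 277], [505, 396, 4, 4, 8]]
```

```bash
python3 -c "
from bench import ctrl
ctrl.hand_in();print(ctrl.read_state()['time_s'])"
```

```text
the job is handed in; nothing more can be done
the job is handed in; nothing more can be done
```

I pulled the door open by its handle, pushed the pack home on the spigot, let go and swung the door shut on its catch. Only then did I throw the toggle to on. The job was handed in just after 24 s on the robot's clock, with the arm standing clear of everything.

- **Pack:** it seated at a TCP height of 97.0 mm (98 expected) with 29 N upward. The arm hid it afterwards, so I had only three depth pixels on its top, at 134.7 mm (135 expected). I did not see the pack again before the door closed. My first grip on it was too high and off centre, so I opened and regripped before lifting.
- **Door:** its outline from above matches the first measurement to within about 0.5 mm, both before and after the toggle move. The force at the last extra push was small and ambiguous, so I relied on the pictures for this.
- **Toggle:** it hit its stop at about 17 N. The tip moved from about -23.5 to +21.3 mm along the box's axis. That is 45 mm against the 46 mm expected, within camera noise.
- **Everything else:** a comparison of the first and last top views shows change only where the pack had stood and in the areas the arm covers.

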